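# Transfer the recovered flight parts to the check rack in reverse order

## Task

The four flight parts recovered from the bin (sonde shell, insulator, swivel, collar) lie in a row on the cork pads of the wooden layout board. Move them to the grey check rack in reverse order, so that the part now at the left end stands at the rack's right end and so on, one part to a bay. Set each down gently, without dropping or banging it, upright as it was, in the middle of its bay over the black spot, and let go.

Things in the scene. Friction and masses are not known exactly. Their poses are not given: they have to be found in the camera images.
- shell_mid (a point): Centre, half-way up, of the spent sonde shell: an upright square yellow plastic case 46 x 46 mm, 60 mm high (centre 30 mm above its foot; the upper 10 mm narrows to 34 x 34 mm). Its x and y axes are square to its faces, z up. 50 to 95 g.
- insulator_mid (a point): Centre, half-way up, of the chipped blue ceramic insulator: a ribbed upright bobbin, 44 mm diameter at its ribs (waists 32 mm), 54 mm high (centre 27 mm above its foot), z up. 110 to 200 g.
- swivel_mid (a point): Centre, half-way up, of the steel parachute swivel lying flat: a block 24 mm wide (its x), 26 mm long (its y) and 22 mm high (centre 11 mm above its underside), with a round eye at each end that makes it 65 mm long along its y (the eyes are 5 mm thick, at mid-height); z up. Grip the block across x. Which eye is which does not matter. 90 to 160 g.
- collar_mid (a point): Centre, half-way up, of the black rubber launch collar lying flat: a ring 54 mm outside and 28 mm inside diameter, 26 mm high (centre 13 mm above its underside), z up. 45 to 80 g.
- pad_shell: The fixed square cork pad (66 x 66 x 4 mm) on the wooden layout board under the sonde shell at the start; it cannot move, and so keeps the sonde shell's original place in the row. Origin: centre of its underside; axes parallel to the layout board's.
- pad_insulator: The fixed square cork pad (66 x 66 x 4 mm) on the wooden layout board under the insulator at the start; it cannot move, and so keeps the insulator's original place in the row. Origin: centre of its underside; axes parallel to the layout board's.
- pad_swivel: The fixed square cork pad (66 x 66 x 4 mm) on the wooden layout board under the swivel at the start; it cannot move, and so keeps the swivel's original place in the row. Origin: centre of its underside; axes parallel to the layout board's.
- pad_collar: The fixed square cork pad (66 x 66 x 4 mm) on the wooden layout board under the collar at the start; it cannot move, and so keeps the collar's original place in the row. Origin: centre of its underside; axes parallel to the layout board's.
- layout_board: Fixed wooden board, 100 mm (x) by 332 mm (y), 20 mm high; cork pads along its y axis at y = -120, -40, 40, 120 mm. The parts start on them in any order. Origin: centre of its underside, on the worktop. Its x points away from the robot (within 0.1 rad), y to the robot's left; nearer or farther than the check rack. A 55 mm high jar stands 215 mm left of its centre, a flat rule (12 mm high) between the racks.
- check_rack: Fixed grey steel rack, 100 (x) by 332 mm (y), floor 20 mm above the worktop, empty at first. Four bays at x = 0, y = -120, -40, 40, 120 mm, a flat black 16 mm spot in the middle of each; ribs 4 mm thick, 5 mm high between bays and at the ends, front and back open. Origin: centre of its underside. x points away from the robot (within 0.1 rad), y left. A 37 mm high spool stands 215 mm right of its centre.

How it is judged:
By the outcome, as a careful person would: the job done as asked, in the order asked, and still so for the second after the job is handed in, with the robot touching nothing.
It also fails if it takes over 80 s, if anything falls off the work surface, if the arm or the gripper's body presses on something with over 40 N, if the wrist force passes 120 N, or if a joint passes its speed limit or range.

## Robot

A 6-joint arm with a two-finger parallel gripper is mounted at the origin on the work surface. World frame = base frame: x ahead of the robot, y to its left, z up, the work surface at z = 0. Lengths are in m, angles in rad, forces in N, time in s.
With the tool pointing down it reaches from about 0.375 to 0.9 m from the base axis. Payload 3.1 kg.
Tool frame: the origin (TCP) lies between the finger pads; the fingertips stand robot.tip_extent ahead of it and the grasp point (between the pads) lies 3 mm ahead of it (robot.tip_extent is the distance from the TCP to the fingertips, in m); z points along the fingers, x is the direction in which the jaws open and shut, and the axes are right-handed (so a half turn about z gives the same grasp; the last joint's range is limited). The gripper opens to 87 mm and grips with 3 to 60 N. Pads are 19 mm wide; open, the fingers measure 117 mm over their backs; the gripper's body (75 mm by 190 mm) begins 51 mm behind the grasp point.
Start: joints at [-1.387, 0.527, 1.433, -0, 1.181, -0.178], TCP at [0.221, -0.585, 0.245] pointing down, gripper open.
Joint ranges: [-3.08, 3.08], [-0.75, 2.2], [0.22, 2.44], [-1.43, 4.57], [0, 2.65], [-2.85, 2.85]. Speed limits (rad/s): [2.79, 2.79, 3.14, 3.14, 3.14, 3.14].

## Interface

Orientations are given as a unit quaternion [x, y, z, w].
In Python, from rig import robot, cams gives the robot as it stands.
- The arm moves only by the tool carry_out, never from a script. Its argument "steps" is a list of rows, each a list of 3 entries, a list of its own where there are three numbers: the shift along the world's x, y, z in cm, then the turn about the world's z in degrees, then the closure, from 0 (fully open) to 1 (shut). In form: [[[dx, dy, dz], spin, fingers], ...]. A call has 1 to 10 rows; each row shifts and turns the pose as measured when the row begins; what a row does not reach is not made up. A row lasts 1/10 s, in which the tool goes at most 50 mm and 8.59 degrees, less where a joint would pass 70% of its speed; a pose out of reach is approached as far as the arm can. A call with a gripper value outside its range is refused whole. The fingers move at their own pace and stop on an object; "squeeze" is the grip in N (left out, the last holds). Time passes only in rows, so rows that do not move let the fingers close. It gives the time, the measured TCP pose, the force and the opening at its end, in the units of the state.
- robot.get_obs(): the state, without advancing time (a new reading comes with each control period).
- cams.camera(name): name is "scene" or "side" or "wrist"; returns a dict with "pixels" (400x640x3 uint8, red, green, blue), "fx", "fy", "cx", "cy" (pixels), "k1" (the pictures are not rectified: a ray, as slopes to the right and down, at radius r is drawn at 1 + k1 r^2 times it, then the intrinsics apply), "eye" and "rotation" of the camera in the world. Camera axes: x right, y up, looking along -z (the intrinsics and any distortion apply to the point x, -y, -z); pixel columns grow to the right and rows downward; lengths in m; the calibration is good to about 2 mm. A picture is of the moment at which its call begins. There is no depth.
- robot.hand_in(): hands the job in, once; it reports no verdict.
The state is a dict: "time": time; "q": joint angles; "joint_velocities": joint speeds; "joint_torque": joint torques, N m; "position": TCP position; "tool_rot": TCP orientation; "ft_force": force on the tool from outside, world axes, zero at the start; "moment": the same for the moment, N m; "grip_width": finger opening in m.
Only numpy, scipy, OpenCV 4.12 (cv2) and the standard library are available. Lean on these libraries where they do the work, as an engineer would, in place of code of your own. Each camera call takes 0.05 s, during which the arm holds its last target. There are 200 camera calls.

## Working session

There is one attempt and no reset: what is moved stays moved. The work goes in short steps, Python scripts to look and compute and a tool call to move; the robot and the scene stay as the last step left them, time stands still between calls to the robot, and variables do not carry over. Pictures are saved under pics/ and viewed, about 12 in all and at most 16, crops included, and the job is handed in when it is done.

Besides the shell and the picture viewer there is one more tool, called as name(argument=value, ...), one argument or row to a line, values as JSON. carry_out: Moves the arm, as the interface text tells. Its arguments: {"type":"object","properties":{"steps":{"type":"array"},"squeeze":{"type":"number"}},"required":["steps"]}

```bash
ls; mkdir -p pics
python3 - <<'E'
from rig import robot, cams
import cv2, numpy as np
for n in ("scene","side"):
    c=cams.camera(n); cv2.imwrite(f"pics/{n}0.png",c["pixels"][:,:,::-1]); print(n,{k:(np.round(v,4).tolist()) for k,v in c.items() if k!="pixels"})
print(robot.get_obs(), robot.tip_extent)
E
```

```text
pics
scene {'fx': 495.2472, 'fy': 495.2472, 'cx': 318.9711, 'cy': 201.4305, 'k1': -0.0633, 'eye': [0.9664, 0.3736, 0.7042], 'rotation': [0.1416, 0.321, 0.8581, 0.375]}
side {'fx': 447.5057, 'fy': 447.5057, 'cx': 313.9923, 'cy': 192.4116, 'k1': -0.0763, 'eye': [0.3551, 0.5015, 0.4252], 'rotation': [-0.0939, 0.4738, 0.8592, -0.1686]}
{'time': 0.1, 'q': array([-1.38748507e+00,  5.28382681e-01,  1.43375531e+00, -1.49903192e-06,
        1.18138890e+00, -1.78476025e-01]), 'joint_velocities': array([ 0.00126981, -0.00115014, -0.00309704,  0.00044765,  0.00026087,
       -0.00061156]), 'joint_torque': array([-1.01746919e-04, -4.40985739e+01, -1.77151412e+01,  6.35704421e-02,
        5.34222624e-02, -4.08053427e-05]), 'position': array([ 0.22114573, -0.5839216 ,  0.24366961]), 'tool_rot': array([ 8.22783582e-01, -5.68353975e-01, -6.85996564e-04, -6.81709737e-04]), 'ft_force': array([ 0.24188359, -0.5653663 , -0.75398788]), 'moment': array([0.00840304, 0.05968564, 0.00434909]), 'grip_width': 0.08687771568463208} 0.022
```

View pics/scene0.png

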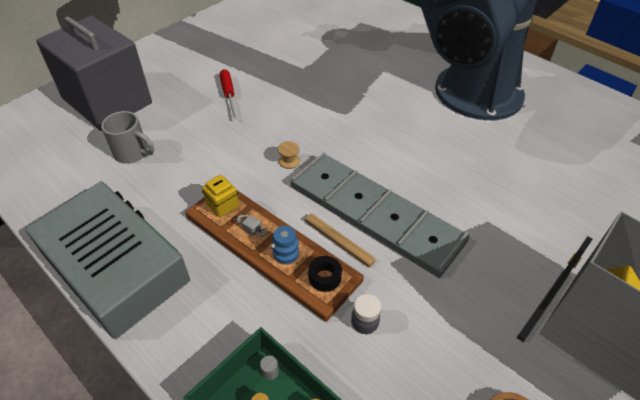

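View pics/side0.png

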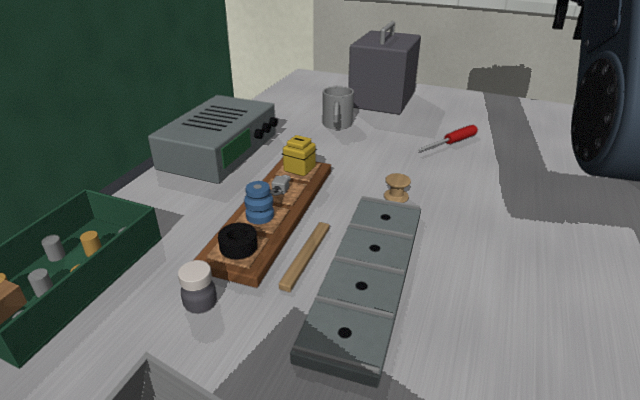

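The parts, left (+y) to right, are collar, insulator, swivel and shell. The rack is nearer, so its bays from the right get collar, insulator, swivel, shell. In the scene view the spots are near (325,176), (359,196), (395,217), (433,240). Next I measure.

```bash
cat > h.py <<'E'
import numpy as np, cv2
from scipy.spatial.transform import Rotation as R
from rig import robot, cams
def ray(c,uv):
    K=np.array([[c["fx"],0,c["cx"]],[0,c["fy"],c["cy"]],[0,0,1.]])
    p=cv2.undistortPoints(np.array([[uv]],float),K,np.array([c["k1"],0,0,0,0]))[0,0]
    r=np.array(c["rotation"]); M=r if r.shape==(3,3) else R.from_quat(r).as_matrix()
    return np.array(c["eye"]), M@np.array([p[0],-p[1],-1.])
def onplane(c,uv,z):
    e,d=ray(c,uv); return e+d*(z-e[2])/d[2]
def tri(c1,u1,c2,u2):
    e1,d1=ray(c1,u1); e2,d2=ray(c2,u2)
    s=np.linalg.lstsq(np.c_[d1,-d2],e2-e1,rcond=None)[0]
    a,b=e1+s[0]*d1,e2+s[1]*d2
    return (a+b)/2,np.linalg.norm(a-b)
def blob(mask,near,rad=25):
    n,l,st,ce=cv2.connectedComponentsWithStats(mask.astype(np.uint8))
    ok=[i for i in range(1,n) if st[i,4]>=15 and np.hypot(*(ce[i]-near))<rad]
    i=max(ok,key=lambda i:st[i,4]); return ce[i],st[i],l==i
def pix(c):
    im=c["pixels"]; return im,cv2.cvtColor(np.ascontiguousarray(im),cv2.COLOR_RGB2HSV)
E
python3 - <<'E'
from h import *
np.set_printoptions(precision=4,suppress=True)
A,B=cams.camera("scene"),cams.camera("side")
near={"scene":[(325,176),(359,196),(395,217),(433,240)],"side":[(386,216),(375,248),(361,285),(344,332)]}
sp=[]
for n,c in (("scene",A),("side",B)):
    im,_=pix(c)
    P=[onplane(c,blob(im.max(2)<45,q,8)[0],.02) for q in near[n]]
    print(n); print(np.array(P)); print(np.linalg.norm(np.diff(P,axis=0),axis=1)); sp.append(P)
m=np.mean(sp,0); d=m[3]-m[0]; print("mean",m,"yaw",np.arctan2(-d[0],d[1]))
U={}
for n,c,q in (("scene",A,[(221,197),(286,245),(325,272)]),("side",B,[(299,156),(259,202),(238,241)])):
    im,h=pix(c)
    ms=[(h[...,0]>20)&(h[...,0]<34)&(h[...,1]>150),(h[...,0]>98)&(h[...,0]<120)&(h[...,1]>110),im.max(2)<40]
    U[n]=[blob(k,p)[0] for k,p in zip(ms,q)]; print(n,np.array(U[n]))
for k,a,b in zip(("shell","ins","collar"),U["scene"],U["side"]): print(k,*tri(A,a,B,b))
print("swivel",tri(A,(252,225),B,(281,186)))
E
```

```text
scene
[[ 0.4725 -0.0663  0.02  ]
 [ 0.4673  0.0133  0.02  ]
 [ 0.4619  0.0926  0.02  ]
 [ 0.4571  0.1722  0.02  ]]
[0.0797 0.0795 0.0798]
side
[[ 0.4688 -0.0687  0.02  ]
 [ 0.4636  0.0108  0.02  ]
 [ 0.4585  0.091   0.02  ]
 [ 0.4535  0.1709  0.02  ]]
[0.0797 0.0804 0.0801]
mean [[ 0.4707 -0.0675  0.02  ]
 [ 0.4654  0.012   0.02  ]
 [ 0.4602  0.0918  0.02  ]
 [ 0.4553  0.1715  0.02  ]] yaw 0.0641154189718602
scene [[220.4427 195.4387]
 [285.2255 245.2085]
 [324.4167 273.0587]]
side [[298.9057 155.6689]
 [258.436  203.0677]
 [237.5307 240.4608]]
shell [ 0.6537 -0.1523  0.0495] 0.003003845622576529
ins [0.6505 0.0079 0.0462] 0.0028985844037169458
collar [0.6416 0.087  0.0348] 0.0016390623245457216
swivel (array([ 0.6521, -0.0734,  0.0306]), np.float64(0.002339604610363204))
```

carry_out(
  steps=[
    [[3, 3.8, 0.5], 7.3, 0],
    [[3, 3.8, 0.5], 7.3, 0],
    [[3, 3.8, 0.5], 7.3, 0],
    [[3, 3.8, 0.5], 7.3, 0],
    [[3, 3.8, 0.5], 7.3, 0],
    [[3, 3.8, 0.5], 7.3, 0],
    [[3, 3.8, 0.5], 7.3, 0],
    [[3, 3.8, 0.5], 7.3, 0],
    [[3, 3.8, 0.5], 7.3, 0],
    [[3, 3.8, 0.5], 7.3, 0],
  ],
)

```text
time: 1.2
position: [0.5228, -0.1973, 0.2929]
tool_rot: [0.999, 0.052, 0.0, 0.0]
ft_force: [0.2, -1.0, 1.4]
grip_width: 0.0869
```

carry_out(
  steps=[
    [[3, 3.8, 0], 0, 0],
    [[3, 3.8, 0], 0, 0],
    [[3, 3.8, 0], 0, 0],
    [[2, 3.8, 0], 0, 0],
    [[0, 0, 0], 0, 0],
    [[0, 0, 0], 0, 0],
  ],
)

```text
time: 1.8
position: [0.6387, -0.0329, 0.2928]
tool_rot: [0.998, 0.058, 0.002, 0.0]
ft_force: [1.1, -0.3, 0.0]
grip_width: 0.087
```

Run:
```python
from h import *
c=cams.camera("wrist"); cv2.imwrite("pics/w1.png",c["pixels"][:,:,::-1]); print({k:np.round(v,4).tolist() for k,v in c.items() if k!="pixels"}); o=robot.get_obs(); print(o["position"],o["tool_rot"],o["time"])
```

```text
{'fx': 330.1778, 'fy': 330.1778, 'cx': 317.7342, 'cy': 197.0766, 'k1': -0.0403, 'eye': [0.6308, 0.0384, 0.4317], 'rotation': [-0.1326, -0.0094, 0.057, 0.9895]}
[ 0.63846955 -0.0329331   0.29273404] [ 9.98366937e-01  5.71025488e-02  1.65644292e-03 -1.22448114e-04] 1.85
```

View pics/w1.png

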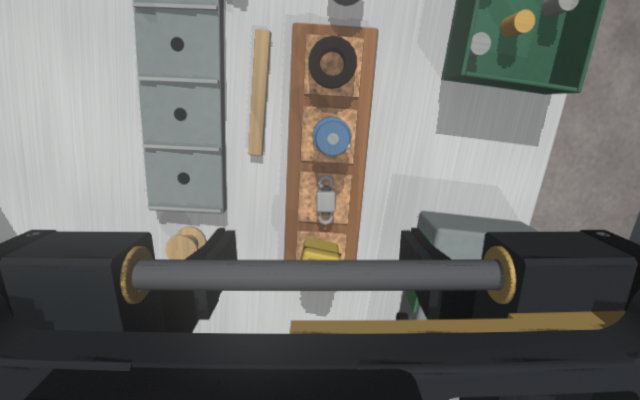

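The wrist view shows the collar at (333,62), insulator (332,136), swivel block (326,200) with its eyes above and below it so it lies along y, and the shell half-hidden at (322,250). Next I measure these, then move right to see the shell.

carry_out(
  steps=[
    [[0.8, -4.5, 0], -1.4, 0],
    [[0.5, -4.5, 0], -1, 0],
    [[0, -4.5, 0], 0, 0],
    [[0, -4.5, 0], 0, 0],
    [[0, -2, 0], 0, 0],
    [[0, 0, 0], 0, 0],
    [[0, 0, 0], 0, 0],
  ],
)

```text
time: 2.55
position: [0.6433, -0.248, 0.2922]
tool_rot: [1.0, 0.03, -0.0, -0.001]
ft_force: [0.5, 0.4, 0.4]
grip_width: 0.0874
```

Run:
```python
from h import *
c=cams.camera("wrist"); cv2.imwrite("pics/w2.png",c["pixels"][:,:,::-1]); o=robot.get_obs(); print(o["position"],o["tool_rot"],o["time"])
import pickle; pickle.dump(c,open("w2.pkl","wb"))
```

```text
[ 0.64332864 -0.24778832  0.29218933] [ 9.99536624e-01  3.04323353e-02 -6.03575383e-04 -2.12602704e-04] 2.6
```

View pics/w2.png

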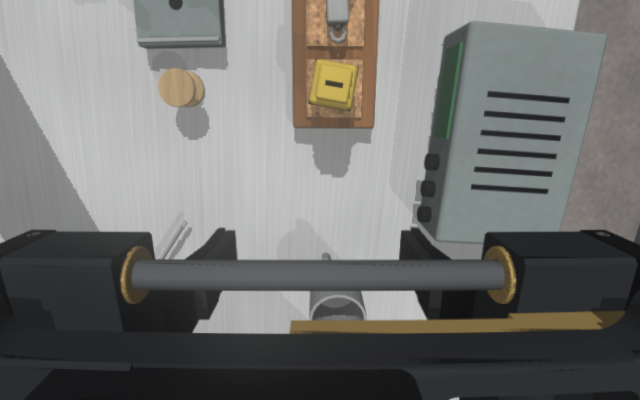

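```bash
cat > w.py <<'E'
from h import *
np.set_printoptions(precision=4,suppress=True)
c2=__import__("pickle").load(open("w2.pkl","rb"))
c1=dict(c2,pixels=cv2.imread("pics/w1.png")[:,:,::-1],eye=[.6308,.0384,.4317],rotation=[-.1326,-.0094,.057,.9895])
def ang(m,c,z):
    k=cv2.findContours(m.astype(np.uint8),0,2)[0]; k=max(k,key=cv2.contourArea).reshape(-1,2)
    w=np.array([onplane(c,p,z)[:2]*1000 for p in k],np.float32); return cv2.minAreaRect(w)
im,h=pix(c1)
b=blob((h[...,0]>98)&(h[...,0]<120)&(h[...,1]>110),(332,136)); print("ins top(z.078)",onplane(c1,b[0],.075),b[1])
b=blob(im.max(2)<60,(333,62)); print("collar",onplane(c1,b[0],.045),b[1],ang(b[2],c1,.05))
for s in ((177,44),(180,114),(183,178)): print("spot",onplane(c1,blob(im.max(2)<60,s,8)[0],.02))
b=blob((h[...,1]<45)&(h[...,2]>90),(326,200),12); print("swivel",onplane(c1,b[0],.046),b[1],ang(b[2],c1,.046))
for e in ((326,183),(325,217)): print("eye",onplane(c1,e,.038))
im,h=pix(c2)
b=blob((h[...,0]>20)&(h[...,0]<34)&(h[...,1]>150),(334,85)); print("shell",onplane(c2,b[0],.08),b[1],ang(b[2],c2,.074))
b=blob(im.max(2)<60,(334,85),10); print("slot",onplane(c2,b[0],.084),ang(b[2],c2,.084))
for p in ((445,25),(418,238)): print("box edge z0",onplane(c2,p,0))
for p in ((295,127),(373,127)): print("board corner",onplane(c2,p,.02))
E
python3 w.py
```

```text
Traceback (most recent call last):
  File "w.py", line 9, in <module>
    b=blob((h[...,0]>98)&(h[...,0]<120)&(h[...,1]>110),(332,136)); print("ins top(z.078)",onplane(c1,b[0],.075),b[1])
  File "h.py", line 19, in blob
    i=max(ok,key=lambda i:st[i,4]); return ce[i],st[i],l==i
ValueError: max() iterable argument is empty
```

Run:
```python
import cv2
a=cv2.resize(cv2.imread("pics/w1.png")[150:270,270:380],None,fx=4,fy=4,interpolation=2)
b=cv2.resize(cv2.imread("pics/w2.png")[40:130,285:385],None,fx=3.5,fy=3.5,interpolation=2)
b=cv2.copyMakeBorder(b,0,480-b.shape[0],0,0,0); cv2.imwrite("pics/c1.png",cv2.hconcat([a,b]))
```

```text
(no output)
```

View pics/c1.png

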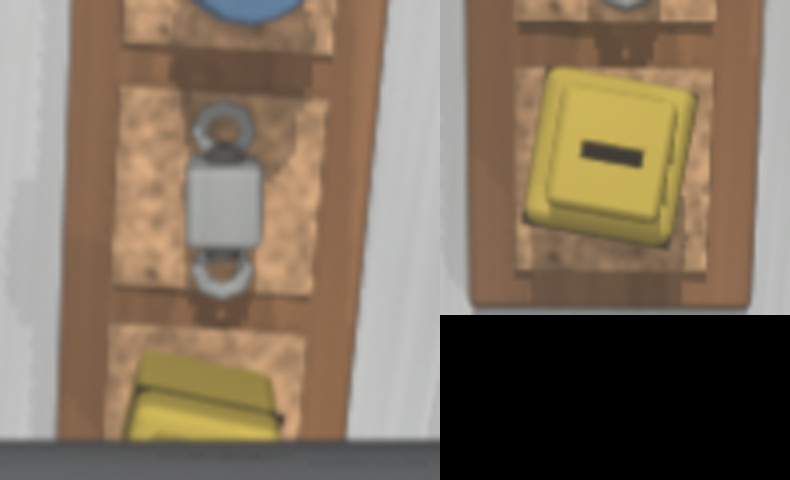

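The crop shows the swivel aligned with the image, both eyes visible. The shell is turned about 8° clockwise in the image, with its slot near (334,84). Relaxing the blue mask.

```bash
sed -i '0,/h\[...,1\]>110),(332,136)/s//h[...,1]>90),(332,136)/; s/h\[...,0\]>98/h[...,0]>92/; s/h\[...,1\]>150),(334,85)/h[...,1]>120),(334,85)/' w.py; sed -i '/^im,h=pix(c1)/a print(h[136,340],h[130,325])' w.py; python3 w.py
```

```text
[105  94 160] [105  93 157]
ins top(z.078) [0.6506 0.0111 0.075 ] [316 118  33  37 731]
collar [0.6445 0.0988 0.045 ] [321  47  25  17  85] ((643.6555786132812, 96.54605865478516), (11.579872131347656, 27.620546340942383), 79.32833862304688)Traceback (most recent call last):
  File "w.py", line 12, in <module>
    for s in ((177,44),(180,114),(183,178)): print("spot",onplane(c1,blob(im.max(2)<60,s,8)[0],.02))
                                                                     ~~~~^^^^^^^^^^^^^^^^^^
  File "h.py", line 19, in blob
    i=max(ok,key=lambda i:st[i,4]); return ce[i],st[i],l==i
ValueError: max() iterable argument is empty
```

```bash
sed -i 's/im.max(2)<60/im.max(2)<75/g' w.py; python3 w.py
```

```text
[105  94 160] [105  93 157]
ins top(z.078) [0.6506 0.0111 0.075 ] [316 118  33  37 731]
collar [0.6423 0.0887 0.045 ] [ 309   37   47   52 1424] ((642.1632690429688, 86.75252532958984), (50.09099578857422, 52.332115173339844), 6.757946491241455)
spot [0.461  0.0915 0.02  ]
spot [0.4663 0.0119 0.02  ]
spot [ 0.4714 -0.0676  0.02  ]
swivel [ 0.654  -0.0688  0.046 ] [316 175  20  50 639] ((654.0833740234375, -68.66433715820312), (23.089630126953125, 61.804447174072266), 6.540987014770508)
eye [ 0.6525 -0.0494  0.038 ]
eye [ 0.6566 -0.093   0.038 ]
shell [ 0.6537 -0.1517  0.08  ] [ 310   59   48   50 1799] ((654.0486450195312, -151.69801330566406), (44.315067291259766, 44.19636535644531), 83.85333251953125)
slot [ 0.6545 -0.1521  0.084 ] ((654.2039184570312, -152.08148193359375), (2.6778576374053955, 15.327047348022461), 84.49970245361328)
box edge z0 [ 0.7867 -0.0696  0.    ]
box edge z0 [ 0.7911 -0.3442  0.    ]
board corner [ 0.6133 -0.2009  0.02  ]
board corner [ 0.7086 -0.195   0.02  ]
```

carry_out(
  steps=[
    [[0.4, 3.2, -3], -4, 0],
    [[0.4, 3.2, -3], -4, 0],
    [[0.3, 3.2, -3], -1.5, 0],
    [[0, 0, -4], 0, 0],
    [[0, 0, -3.5], 0, 0],
    [[0, 0, -0.5], 0, 0],
    [[0, 0, 0], 0, 0],
  ],
)

```text
time: 3.3
position: [0.6535, -0.1377, 0.1227]
tool_rot: [0.999, -0.052, 0.002, 0.001]
ft_force: [0.4, -0.6, 0.2]
grip_width: 0.087
```

carry_out(
  steps=[
    [[0.05, -1.4, 0], 0, 0],
    [[0, 0, 0], 0, 0],
    [[0, 0, 0], 0, 0],
  ],
)

```text
time: 3.6
position: [0.6567, -0.1535, 0.128]
tool_rot: [0.999, -0.051, 0.006, 0.002]
ft_force: [0.2, -0.1, -0.6]
grip_width: 0.0865
```

carry_out(
  steps=[
    [[-0.2, 0.1, -2.5], 0, 0],
    [[0, 0, -2], 0, 0],
    [[0, 0, 0], 0, 0],
  ],
)

```text
time: 3.9
position: [0.6584, -0.1561, 0.0882]
tool_rot: [0.999, -0.053, 0.012, 0.004]
ft_force: [0.3, 0.9, -0.2]
grip_width: 0.0867
```

Run:
```python
from h import *
for i in range(3):
    o=robot.get_obs(); print(o["position"],o["tool_rot"],o["joint_velocities"])
    c=cams.camera("wrist")
cv2.imwrite("pics/w3.png",c["pixels"][:,:,::-1])
```

```text
[ 0.65844767 -0.15606574  0.08823682] [ 0.9985339  -0.05257887  0.01220019  0.00408284] [-0.00480241 -0.04234769 -0.0213226   0.00301186  0.01983662 -0.00100622]
[ 0.65930164 -0.15640498  0.08962376] [ 0.9985205  -0.0525341   0.01329609  0.00449274] [ 0.00497642 -0.02229666 -0.02044421  0.00075625 -0.00030493 -0.00035098]
[ 0.65991313 -0.15649011  0.0903717 ] [ 0.99851287 -0.05245607  0.01406863  0.00474218] [ 4.02161573e-03 -1.21470759e-02 -9.24800342e-03  1.11472124e-03
 -3.25644055e-03 -2.96254306e-06]
```

View pics/w3.png

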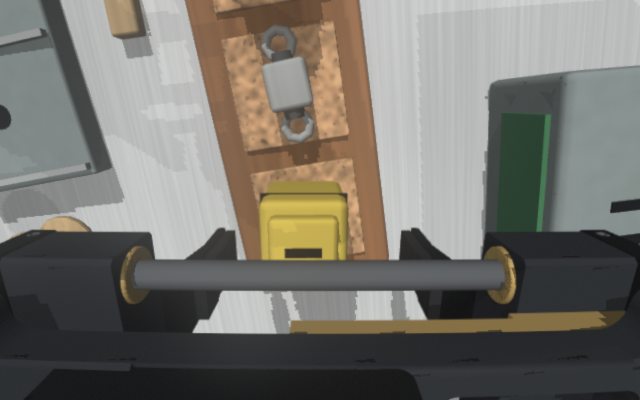

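The shell sits between the open fingers (slot at (303,253)). The tool drifted +6 mm in x and −4 mm in y and tilted about 1.6°. I correct with slower rows and watch the tilt.

carry_out(
  steps=[
    [[-0.3, 0.2, 0], 0, 0],
    [[-0.3, 0.2, 0], 0, 0],
    [[0, 0, 0], 0, 0],
  ],
)

```text
time: 4.35
position: [0.6553, -0.1528, 0.0941]
tool_rot: [0.998, -0.052, 0.017, 0.006]
ft_force: [0.9, 0.3, 0.6]
grip_width: 0.0868
```

```bash
cat > s.py <<'E'
from h import *
o=robot.get_obs(); q=R.from_quat(o["tool_rot"]); M=q.as_matrix(); print(np.round(o["position"],4),"yaw",round(np.degrees(np.arctan2(M[1,0],M[0,0])),2),"toolz deg",np.round(np.degrees(M[:2,2]),2),"F",np.round(o["ft_force"],1),"w",round(o["grip_width"],4),"v",round(abs(o["joint_velocities"]).max(),3),"t",o["time"])
E
python3 s.py
```

```text
[ 0.6553 -0.1528  0.0941] yaw -6.0 toolz deg [ 1.9  -0.75] F [0.9 0.3 0.6] w 0.0868 v 0.012 t 4.35
```

carry_out(
  steps=[
    [[0, 0, 0], 0, 0],
    [[0, 0, 0], 0, 0],
    [[0, 0, 0], 0, 0],
  ],
)

```text
time: 4.65
position: [0.6557, -0.1527, 0.0952]
tool_rot: [0.998, -0.052, 0.018, 0.006]
ft_force: [0.1, -0.0, -0.6]
grip_width: 0.0871
```

```bash
python3 s.py
```

```text
[ 0.6557 -0.1527  0.0952] yaw -5.98 toolz deg [ 1.98 -0.79] F [ 0.1 -0.  -0.6] w 0.0871 v 0.001 t 4.65
```

carry_out(
  steps=[
    [[-0.1, 0, -1.5], 0, 0],
    [[-0.1, 0, -1.5], 0, 0],
    [[0, 0, -1], 0, 0],
    [[0, 0, 0], 0, 0],
  ],
)

```text
time: 5.05
position: [0.6527, -0.1525, 0.0506]
tool_rot: [0.998, -0.052, 0.017, 0.006]
ft_force: [-0.4, 0.9, 0.4]
grip_width: 0.0869
```

```bash
python3 s.py
```

```text
[ 0.6527 -0.1525  0.0506] yaw -5.99 toolz deg [ 1.88 -0.75] F [-0.4  0.9  0.4] w 0.0869 v 0.004 t 5.05
```

carry_out(
  steps=[
    [[0, 0, 4], 0, 0],
    [[0, 0, 4], 0, 0],
    [[0, 0, 0], 0, 0],
    [[0, 0, 0], 0, 0],
  ],
)

```text
time: 5.45
position: [0.65, -0.1515, 0.1275]
tool_rot: [0.999, -0.052, 0.012, 0.004]
ft_force: [-1.1, 0.0, -0.7]
grip_width: 0.087
```

```bash
python3 s.py
```

```text
[ 0.65   -0.1515  0.1275] yaw -6.01 toolz deg [ 1.36 -0.53] F [-1.1  0.  -0.7] w 0.087 v 0.031 t 5.45
```

carry_out(
  steps=[
    [[0.1, 0, 5], 0, 0],
    [[0, 0, 5], 0, 0],
    [[0, 0, 0], 0, 0],
    [[0, 0, 5], 0, 0],
    [[0, 0, 0], 0, 0],
    [[0, 0, 0], 0, 0],
  ],
)

```text
time: 6.05
position: [0.6467, -0.15, 0.2653]
tool_rot: [0.999, -0.053, 0.004, 0.001]
ft_force: [-0.9, 0.3, -1.0]
grip_width: 0.0871
```

```bash
python3 s.py
```

```text
[ 0.6467 -0.15    0.2653] yaw -6.03 toolz deg [ 0.46 -0.15] F [-0.9  0.3 -1. ] w 0.0871 v 0.061 t 6.05
```

carry_out(
  steps=[
    [[0.1, 0, -1], 0, 0],
    [[0.1, 0, -2], 0, 0],
    [[0.1, 0, -2], 0, 0],
    [[0.1, 0, -2], 0, 0],
    [[0.1, 0, -2], 0, 0],
    [[0.1, 0, -2], 0, 0],
    [[0, 0, -1.5], 0, 0],
    [[0, 0, -1], 0, 0],
    [[0, 0, -0.5], 0, 0],
  ],
)

```text
time: 6.95
position: [0.6437, -0.1463, 0.0996]
tool_rot: [0.999, -0.053, -0.009, -0.003]
ft_force: [-0.5, 0.2, 1.3]
grip_width: 0.0869
```

```bash
python3 s.py
```

```text
[ 0.6437 -0.1463  0.0996] yaw -6.05 toolz deg [-0.96  0.44] F [-0.5  0.2  1.3] w 0.0869 v 0.105 t 6.95
```

carry_out(
  steps=[
    [[0.4, -0.2, -1.5], 0, 0],
    [[0.4, -0.2, -1.5], 0, 0],
    [[0.2, -0.1, -1], 0, 0],
    [[0, 0, 0], 0, 0],
    [[0, 0, 0], 0, 0],
  ],
)

```text
time: 7.45
position: [0.6543, -0.1518, 0.0543]
tool_rot: [0.999, -0.053, -0.009, -0.004]
ft_force: [0.2, 1.2, -0.5]
grip_width: 0.0867
```

```bash
python3 s.py
```

```text
[ 0.6543 -0.1518  0.0543] yaw -6.07 toolz deg [-1.04  0.47] F [ 0.2  1.2 -0.5] w 0.0867 v 0.013 t 7.45
```

carry_out(
  steps=[
    [[0, 0, 0], 0, 0.65],
    [[0, 0, 0], 0, 0.65],
    [[0, 0, 0], 0, 0.65],
    [[0, 0, 0], 0, 0.65],
    [[0, 0, 0], 0, 0.65],
  ],
  squeeze=12,
)

```text
time: 7.95
position: [0.6558, -0.1522, 0.0573]
tool_rot: [0.999, -0.053, -0.007, -0.003]
ft_force: [0.9, -0.2, -0.4]
grip_width: 0.0552
```

```bash
python3 s.py
```

```text
[ 0.6558 -0.1522  0.0573] yaw -6.06 toolz deg [-0.78  0.36] F [ 0.9 -0.2 -0.4] w 0.0552 v 0.006 t 7.95
```

carry_out(
  steps=[
    [[0, 0, 0], 0, 0.65],
    [[0, 0, 0], 0, 0.65],
    [[0, 0, 0], 0, 0.65],
    [[0, 0, 0], 0, 0.65],
  ],
)

```text
time: 8.35
position: [0.6557, -0.1522, 0.0576]
tool_rot: [0.999, -0.053, -0.007, -0.003]
ft_force: [0.8, -0.0, 0.4]
grip_width: 0.0461
```

```bash
python3 s.py
```

```text
[ 0.6557 -0.1522  0.0576] yaw -6.06 toolz deg [-0.77  0.36] F [ 0.8 -0.   0.4] w 0.0461 v 0.001 t 8.35
```

carry_out(
  steps=[
    [[0, 0, 2], 0, 0.65],
    [[0, 0, 3], 0, 0.65],
    [[0, 0, 3], 0, 0.65],
    [[-0.5, 0.8, 2], 0, 0.65],
    [[-1.5, 2.4, 0], 1.5, 0.65],
    [[-2.1, 3.3, 0], 1.5, 0.65],
    [[-2.3, 3.7, 0], 1.5, 0.65],
    [[-2.3, 3.7, 0], 1.5, 0.65],
    [[-2.3, 3.7, 0], 1.5, 0.65],
    [[-2.3, 3.7, 0], 1.5, 0.65],
  ],
)

```text
time: 9.35
position: [0.5214, 0.0607, 0.1605]
tool_rot: [1.0, 0.024, -0.003, -0.001]
ft_force: [-0.5, 0.9, -1.3]
grip_width: 0.0457
```

```bash
python3 s.py
```

```text
[0.5214 0.0607 0.1605] yaw 2.71 toolz deg [-0.39  0.13] F [-0.5  0.9 -1.3] w 0.0457 v 0.666 t 9.35
```

carry_out(
  steps=[
    [[-1.8, 3, 0], 0.3, 0.65],
    [[-1.6, 2.5, 0], 0, 0.65],
    [[-1, 1.7, 0], 0, 0.65],
    [[-0.5, 1, 0], 0, 0.65],
    [[0, 0, 0], 0, 0.65],
    [[0, 0, 0], 0, 0.65],
  ],
)

```text
time: 9.95
position: [0.4653, 0.1499, 0.1609]
tool_rot: [1.0, 0.03, -0.005, -0.002]
ft_force: [0.6, 0.8, 0.3]
grip_width: 0.0456
```

```bash
python3 s.py
```

```text
[0.4653 0.1499 0.1609] yaw 3.45 toolz deg [-0.58  0.16] F [0.6 0.8 0.3] w 0.0456 v 0.004 t 9.95
```

carry_out(
  steps=[
    [[-0.3, 0.7, -1], 0, 0.65],
    [[-0.3, 0.7, -2], 0, 0.65],
    [[-0.3, 0.6, -2], 0, 0.65],
    [[0, 0, -2], 0, 0.65],
    [[0, 0, -1], 0, 0.65],
    [[0, 0, 0], 0, 0.65],
    [[0, 0, 0], 0, 0.65],
  ],
)

```text
time: 10.65
position: [0.4614, 0.1672, 0.0759]
tool_rot: [1.0, 0.025, -0.002, -0.001]
ft_force: [-0.4, 0.6, -0.0]
grip_width: 0.046
```

```bash
python3 s.py
```

```text
[0.4614 0.1672 0.0759] yaw 2.91 toolz deg [-0.27  0.16] F [-0.4  0.6 -0. ] w 0.046 v 0.014 t 10.65
```

carry_out(
  steps=[
    [[-0.3, 0.2, -0.4], 0.7, 0.65],
    [[-0.3, 0.2, -0.6], 0, 0.65],
    [[0, 0, -0.5], 0, 0.65],
    [[0, 0, -0.2], 0, 0.65],
    [[0, 0, 0], 0, 0.65],
  ],
)

```text
time: 11.15
position: [0.4566, 0.1715, 0.0596]
tool_rot: [0.999, 0.032, 0.0, -0.002]
ft_force: [0.1, 0.5, -2.0]
grip_width: 0.046
```

```bash
python3 s.py
```

```text
[0.4566 0.1715 0.0596] yaw 3.63 toolz deg [0.02 0.2 ] F [ 0.1  0.5 -2. ] w 0.046 v 0.004 t 11.15
```

carry_out(
  steps=[
    [[0, 0, -0.2], 0, 0.65],
    [[0, 0, -0.2], 0, 0.65],
    [[0, 0, -0.1], 0, 0.65],
    [[0, 0, -0.05], 0, 0.65],
  ],
)

```text
time: 11.55
position: [0.4571, 0.1716, 0.054]
tool_rot: [0.999, 0.032, 0.001, -0.002]
ft_force: [0.9, 0.3, -0.7]
grip_width: 0.0457
```

```bash
python3 s.py
```

```text
[0.4571 0.1716 0.054 ] yaw 3.63 toolz deg [0.09 0.2 ] F [ 0.9  0.3 -0.7] w 0.0457 v 0.015 t 11.55
```

carry_out(
  steps=[
    [[-0.05, 0, -0.07], 0, 0.65],
    [[0, 0, -0.05], 0, 0.65],
  ],
)

```text
time: 11.75
position: [0.4571, 0.1716, 0.0533]
tool_rot: [0.999, 0.032, 0.001, -0.002]
ft_force: [-0.1, -0.4, 6.3]
grip_width: 0.046
```

```bash
python3 s.py
python3 - <<'E'
from h import *
c=cams.camera("side"); cv2.imwrite("pics/s1.png",cv2.resize(c["pixels"][230:400,230:500,::-1],None,fx=2.9,fy=2.9,interpolation=2))
E
```

```text
[0.4571 0.1716 0.0533] yaw 3.63 toolz deg [0.15 0.21] F [-0.1 -0.4  6.3] w 0.046 v 0.002 t 11.75
```

View pics/s1.png

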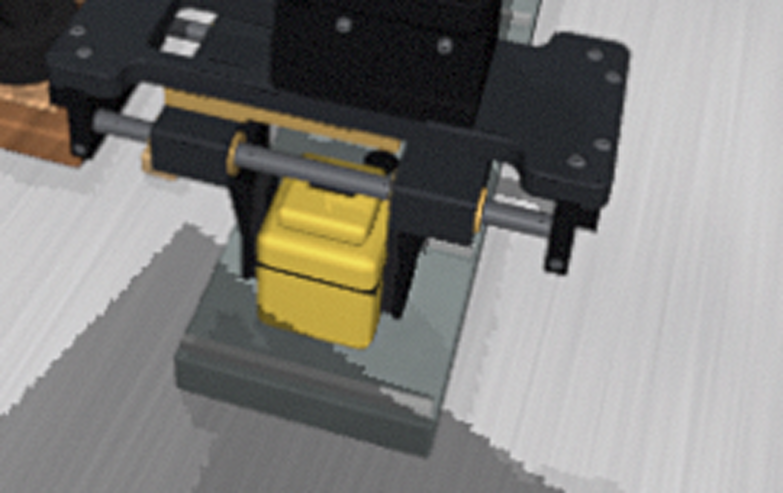

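The shell is down in the left bay: 6 N of contact at the predicted height, standing square between the ribs. Release.

carry_out(
  steps=[
    [[0, 0, 0], 0, 0.4],
    [[0, 0, 0], 0, 0.3],
    [[0, 0, 0], 0, 0.1],
    [[0, 0, 0], 0, 0],
    [[0, 0, 0], 0, 0],
    [[0, 0, 0], 0, 0],
    [[0, 0, 0], 0, 0],
  ],
)

```text
time: 12.5
position: [0.457, 0.1716, 0.0531]
tool_rot: [0.999, 0.032, 0.001, -0.002]
ft_force: [0.1, 0.4, 0.4]
grip_width: 0.0855
```

```bash
python3 s.py
```

```text
[0.457  0.1716 0.0531] yaw 3.62 toolz deg [0.15 0.21] F [0.1 0.4 0.4] w 0.0855 v 0.003 t 12.5
```

carry_out(
  steps=[
    [[0, 0, 2], 0, 0],
    [[0, 0, 3], 0, 0],
    [[0, 0, 3], 0, 0],
    [[1, -1.2, 1], 0, 0],
    [[2.2, -2.8, 0], 0.6, 0],
    [[2.6, -3.3, 0], 0.6, 0],
    [[2.6, -3.3, 0], 0.6, 0],
    [[2.6, -3.3, 0], 0.6, 0],
    [[2.6, -3.3, 0], 0, 0],
    [[2, -2.5, 0], 0, 0],
  ],
)

```text
time: 13.5
position: [0.6117, -0.0294, 0.1469]
tool_rot: [0.998, 0.058, -0.002, -0.002]
ft_force: [-0.8, -0.2, 0.4]
grip_width: 0.087
```

```bash
python3 s.py
```

```text
[ 0.6117 -0.0294  0.1469] yaw 6.59 toolz deg [-0.21  0.19] F [-0.8 -0.2  0.4] w 0.087 v 0.544 t 13.5
```

carry_out(
  steps=[
    [[1.4, -1.4, 0], 0, 0],
    [[1, -1, -1], 0, 0],
    [[0.5, -0.3, -1.5], 0, 0],
    [[0, 0, -1], 0, 0],
    [[0, 0, 0], 0, 0],
    [[0, 0, 0], 0, 0],
  ],
)

```text
time: 14.1
position: [0.6411, -0.0596, 0.1061]
tool_rot: [0.998, 0.056, -0.004, -0.002]
ft_force: [0.1, 1.0, -0.0]
grip_width: 0.0871
```

```bash
python3 s.py
```

```text
[ 0.6411 -0.0596  0.1061] yaw 6.39 toolz deg [-0.43  0.26] F [ 0.1  1.  -0. ] w 0.0871 v 0.027 t 14.1
```

carry_out(
  steps=[
    [[0.5, -0.4, -1], 0, 0],
    [[0.5, -0.4, -1.5], 0, 0],
    [[0.3, -0.2, -1.3], 0, 0],
    [[0, 0, -0.7], 0, 0],
    [[0, 0, 0], 0, 0],
    [[0, 0, 0], 0, 0],
  ],
)

```text
time: 14.7
position: [0.6538, -0.068, 0.0566]
tool_rot: [0.998, 0.057, -0.005, -0.003]
ft_force: [-0.5, 0.2, -0.8]
grip_width: 0.0871
```

```bash
python3 s.py
python3 - <<'E'
from h import *
c=cams.camera("wrist"); cv2.imwrite("pics/w4.png",c["pixels"][:,:,::-1])
E
```

```text
[ 0.6538 -0.068   0.0566] yaw 6.55 toolz deg [-0.55  0.3 ] F [-0.5  0.2 -0.8] w 0.0871 v 0.013 t 14.7
```

View pics/w4.png

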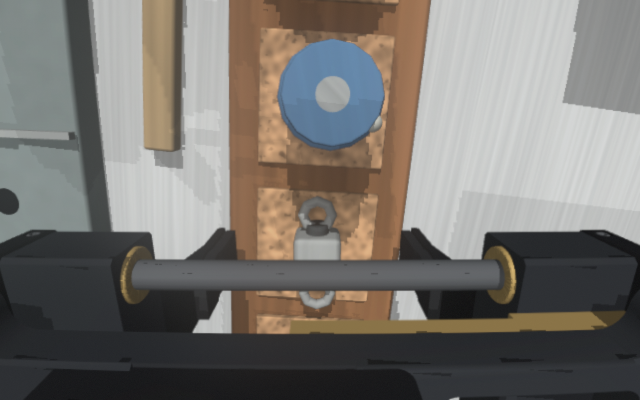

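The swivel block (317,255) is centred between the fingers and aligned. Lower and grip.

carry_out(
  steps=[
    [[0, -0.1, -0.3], 0, 0.2],
    [[0, -0.1, -0.3], 0, 0.4],
    [[0, 0, -0.2], 0, 0.6],
    [[0, 0, -0.05], 0, 0.9],
    [[0, 0, 0], 0, 0.9],
    [[0, 0, 0], 0, 0.9],
  ],
  squeeze=20,
)

```text
time: 15.35
position: [0.6545, -0.0704, 0.0493]
tool_rot: [0.998, 0.057, -0.003, -0.002]
ft_force: [-0.0, -0.2, 0.6]
grip_width: 0.0471
```

```bash
python3 s.py
```

```text
[ 0.6545 -0.0704  0.0493] yaw 6.54 toolz deg [-0.39  0.26] F [-0.  -0.2  0.6] w 0.0471 v 0.001 t 15.35
```

carry_out(
  steps=[
    [[0, 0, 0], 0, 0.9],
    [[0, 0, 0], 0, 0.9],
    [[0, 0, 0], 0, 0.9],
    [[0, 0, 0], 0, 0.9],
    [[0, 0, 0], 0, 0.9],
    [[0, 0, 0], 0, 0.9],
  ],
)

```text
time: 15.95
position: [0.6546, -0.0704, 0.0497]
tool_rot: [0.998, 0.057, -0.003, -0.002]
ft_force: [-0.4, -0.5, -0.6]
grip_width: 0.0237
```

```bash
python3 s.py
```

```text
[ 0.6546 -0.0704  0.0497] yaw 6.56 toolz deg [-0.37  0.25] F [-0.4 -0.5 -0.6] w 0.0237 v 0.001 t 15.95
```

carry_out(
  steps=[
    [[0, 0, 1], 0, 0.9],
    [[0, 0, 2.5], 0, 0.9],
    [[0, 0, 3], 0, 0.9],
    [[-0.6, 0.5, 2], 0, 0.9],
    [[-1.8, 1.5, 0], -0.7, 0.9],
    [[-2.3, 1.9, 0], -0.7, 0.9],
    [[-2.3, 1.9, 0], -0.7, 0.9],
    [[-2.3, 1.9, 0], 0, 0.9],
    [[-2.2, 1.8, 0], 0, 0.9],
    [[-1.6, 1.3, 0], 0, 0.9],
  ],
)

```text
time: 16.95
position: [0.5222, 0.0382, 0.1438]
tool_rot: [0.999, 0.036, 0.002, -0.001]
ft_force: [-0.1, 0.2, -1.2]
grip_width: 0.0236
```

```bash
python3 s.py
```

```text
[0.5222 0.0382 0.1438] yaw 4.12 toolz deg [0.19 0.15] F [-0.1  0.2 -1.2] w 0.0236 v 0.379 t 16.95
```

carry_out(
  steps=[
    [[-1.8, 1.6, 0], 0, 0.9],
    [[-1.7, 1.5, -1], 0, 0.9],
    [[-1, 0.9, -1.5], 0, 0.9],
    [[-0.5, 0.4, -1.5], 0, 0.9],
    [[0, 0, -0.7], 0, 0.9],
    [[0, 0, 0], 0, 0.9],
    [[0, 0, 0], 0, 0.9],
  ],
)

```text
time: 17.65
position: [0.4695, 0.0857, 0.1009]
tool_rot: [0.999, 0.037, 0.005, -0.001]
ft_force: [-0.1, -0.5, -1.0]
grip_width: 0.0234
```

```bash
python3 s.py
```

```text
[0.4695 0.0857 0.1009] yaw 4.3 toolz deg [0.54 0.14] F [-0.1 -0.5 -1. ] w 0.0234 v 0.014 t 17.65
```

carry_out(
  steps=[
    [[-0.3, 0.2, -0.8], 0, 0.9],
    [[-0.3, 0.2, -1.3], 0, 0.9],
    [[-0.2, 0.2, -1.2], 0, 0.9],
    [[0, 0, -0.8], 0, 0.9],
    [[0, 0, -0.3], 0, 0.9],
    [[0, 0, 0], 0, 0.9],
  ],
)

```text
time: 18.25
position: [0.4659, 0.0903, 0.0567]
tool_rot: [0.999, 0.036, 0.009, -0.001]
ft_force: [1.1, 0.7, -1.0]
grip_width: 0.0236
```

```bash
python3 s.py
```

```text
[0.4659 0.0903 0.0567] yaw 4.13 toolz deg [1.07 0.11] F [ 1.1  0.7 -1. ] w 0.0236 v 0.006 t 18.25
```

carry_out(
  steps=[
    [[-0.3, 0.1, -0.2], 0, 0.9],
    [[-0.2, 0, -0.2], 0, 0.9],
    [[-0.05, 0, -0.2], 0, 0.9],
    [[0, 0, -0.15], 0, 0.9],
    [[0, 0, 0], 0, 0.9],
  ],
)

```text
time: 18.75
position: [0.461, 0.0912, 0.0497]
tool_rot: [0.999, 0.036, 0.011, -0.0]
ft_force: [-0.1, -0.0, -1.1]
grip_width: 0.0236
```

```bash
python3 s.py
```

```text
[0.461  0.0912 0.0497] yaw 4.11 toolz deg [1.23 0.1 ] F [-0.1 -0.  -1.1] w 0.0236 v 0.004 t 18.75
```

carry_out(
  steps=[
    [[0, 0, -0.15], 0, 0.9],
    [[0, 0, -0.1], 0, 0.9],
    [[0, 0, -0.08], 0, 0.9],
  ],
)

```text
time: 19.05
position: [0.4614, 0.0912, 0.0464]
tool_rot: [0.999, 0.036, 0.011, -0.0]
ft_force: [-0.0, 0.4, -1.5]
grip_width: 0.0243
```

```bash
python3 s.py
```

```text
[0.4614 0.0912 0.0464] yaw 4.12 toolz deg [1.28 0.1 ] F [-0.   0.4 -1.5] w 0.0243 v 0.023 t 19.05
```

carry_out(
  steps=[
    [[0, 0, -0.05], 0, 0.9],
    [[0, 0, -0.05], 0, 0.9],
  ],
)

```text
time: 19.25
position: [0.4614, 0.0912, 0.0457]
tool_rot: [0.999, 0.036, 0.011, -0.0]
ft_force: [-1.9, -0.4, 11.6]
grip_width: 0.0238
```

```bash
python3 s.py
```

```text
[0.4614 0.0912 0.0457] yaw 4.11 toolz deg [1.29 0.1 ] F [-1.9 -0.4 11.6] w 0.0238 v 0.005 t 19.25
```

Contact at the predicted height. Release.

carry_out(
  steps=[
    [[0, 0, 0], 0, 0.68],
    [[0, 0, 0], 0, 0.6],
    [[0, 0, 0], 0, 0.4],
    [[0, 0, 0], 0, 0],
    [[0, 0, 0], 0, 0],
    [[0, 0, 0], 0, 0],
    [[0, 0, 0], 0, 0],
    [[0, 0, 0], 0, 0],
  ],
)

```text
time: 20.05
position: [0.4619, 0.0911, 0.0459]
tool_rot: [0.999, 0.036, 0.012, -0.0]
ft_force: [0.5, -0.6, 0.1]
grip_width: 0.0749
```

```bash
python3 s.py
```

```text
[0.4619 0.0911 0.0459] yaw 4.12 toolz deg [1.35 0.09] F [ 0.5 -0.6  0.1] w 0.0749 v 0.002 t 20.05
```

carry_out(
  steps=[
    [[0, 0, 3], 0, 0],
    [[0, 0, 5], 0, 0],
    [[0, 0, 4], 0, 0],
    [[1, -0.8, 0], 0, 0],
    [[2.5, -1.8, 0], 0, 0],
    [[2.8, -2.1, 0], 0, 0],
    [[2.8, -2.1, 0], 0, 0],
    [[2.8, -2.1, 0], 0, 0],
    [[2.5, -1.9, 0], 0, 0],
    [[1.8, -1.4, 0], 0, 0],
  ],
)

```text
time: 21.05
position: [0.6233, -0.0348, 0.1653]
tool_rot: [0.999, 0.038, 0.006, -0.001]
ft_force: [-0.2, 0.5, -0.8]
grip_width: 0.087
```

carry_out(
  steps=[
    [[1, -1, 0], 0, 0],
    [[0, 0, 0], 0, 0],
    [[0, 0, 0], 0, 0],
  ],
)

```text
time: 21.35
position: [0.6353, -0.0486, 0.1612]
tool_rot: [0.999, 0.036, 0.005, -0.001]
ft_force: [-0.6, 0.2, -0.3]
grip_width: 0.0867
```

```bash
python3 s.py
cat > ins.py <<'E'
from h import *
c=cams.camera("wrist"); im,h=pix(c); cv2.imwrite("pics/w5.png",im[:,:,::-1])
m=(h[...,0]>92)&(h[...,0]<120)&(h[...,1]>80)
n,l,st,ce=cv2.connectedComponentsWithStats(m.astype(np.uint8)); i=1+st[1:,4].argmax(); x,y,w,hh,a=st[i]; print(ce[i],st[i])
g=(h[...,1]<50)&(h[...,2]>120); g[:y]=0; g[y+hh:]=0; g[:,:x]=0; g[:,x+w:]=0
n,l,st,ce=cv2.connectedComponentsWithStats(g.astype(np.uint8)); 
for k in range(1,n):
    if st[k,4]>60: print("pale",ce[k],st[k],onplane(c,ce[k],.078))
k=max(cv2.findContours((m).astype(np.uint8),0,2)[0],key=cv2.contourArea); print("blue",onplane(c,cv2.minEnclosingCircle(k)[0],.074))
E
python3 ins.py
```

```text
[ 0.6353 -0.0486  0.1612] yaw 4.1 toolz deg [0.6  0.17] F [-0.6  0.2 -0.3] w 0.0867 v 0.019 t 21.35
[342.60998233 129.01810954] [ 314  101   58   59 2264]
pale [344.87258687 132.85714286] [336 124  18  19 259] [0.65108252 0.00816547 0.078     ]
blue [0.64939186 0.00963225 0.074     ]
```

carry_out(
  steps=[
    [[0.5, 1.7, 0], 0, 0],
    [[0.5, 1.8, 0], 0, 0],
    [[0.3, 1, -0.7], 0, 0],
    [[0, 0, -2], 0, 0],
    [[0, 0, -2], 0, 0],
    [[0, 0, 0], 0, 0],
  ],
)

```text
time: 22.0
position: [0.6453, 0.0077, 0.1123]
tool_rot: [0.999, 0.039, 0.004, -0.003]
ft_force: [0.4, -0.7, -0.2]
grip_width: 0.0869
```

```bash
python3 s.py
```

```text
[0.6453 0.0077 0.1123] yaw 4.44 toolz deg [0.45 0.31] F [ 0.4 -0.7 -0.2] w 0.0869 v 0.029 t 22.0
```

carry_out(
  steps=[
    [[0.3, 0.05, -1], 0, 0],
    [[0.3, 0.05, -2], 0, 0],
    [[0.1, 0, -1.5], 0, 0],
    [[0, 0, -1], 0, 0],
    [[0, 0, -0.2], 0, 0],
    [[0, 0, 0], 0, 0],
  ],
)

```text
time: 22.6
position: [0.6538, 0.0112, 0.054]
tool_rot: [0.999, 0.04, 0.006, -0.002]
ft_force: [-0.1, 0.2, 0.3]
grip_width: 0.0874
```

```bash
python3 s.py
```

```text
[0.6538 0.0112 0.054 ] yaw 4.58 toolz deg [0.64 0.3 ] F [-0.1  0.2  0.3] w 0.0874 v 0.004 t 22.6
```

carry_out(
  steps=[
    [[-0.35, -0.25, 0], 0, 0],
    [[0, 0, 0], 0, 0.2],
    [[0, 0, 0], 0, 0.4],
    [[0, 0, 0], 0, 0.7],
    [[0, 0, 0], 0, 0.7],
    [[0, 0, 0], 0, 0.7],
    [[0, 0, 0], 0, 0.7],
    [[0, 0, 0], 0, 0.7],
    [[0, 0, 0], 0, 0.7],
    [[0, 0, 0], 0, 0.7],
  ],
)

```text
time: 23.6
position: [0.6515, 0.0077, 0.0571]
tool_rot: [0.999, 0.04, 0.008, -0.002]
ft_force: [-0.1, -0.7, 1.2]
grip_width: 0.0429
```

```bash
python3 s.py
```

```text
[0.6515 0.0077 0.0571] yaw 4.54 toolz deg [0.9  0.25] F [-0.1 -0.7  1.2] w 0.0429 v 0.003 t 23.6
```

carry_out(
  steps=[
    [[0, 0, 0.8], 0, 0.7],
    [[0, 0, 2], 0, 0.7],
    [[0, 0, 2.5], 0, 0.7],
    [[-0.8, 0, 1.5], 0, 0.7],
    [[-2, 0, 0], 0, 0.7],
    [[-2.5, 0, 0], 0, 0.7],
    [[-2.5, 0, 0], 0, 0.7],
    [[-2.5, 0, 0], 0, 0.7],
    [[-2.3, 0, 0], 0, 0.7],
    [[-1.6, 0, 0], 0, 0.7],
  ],
)

```text
time: 24.6
position: [0.5019, 0.0084, 0.1298]
tool_rot: [0.999, 0.04, 0.008, -0.002]
ft_force: [-0.0, -0.4, -1.7]
grip_width: 0.0425
```

```bash
python3 s.py
```

```text
[0.5019 0.0084 0.1298] yaw 4.59 toolz deg [0.93 0.25] F [-0.  -0.4 -1.7] w 0.0425 v 0.413 t 24.6
```

carry_out(
  steps=[
    [[-1.4, 0.1, 0], 0, 0.7],
    [[-0.9, 0.1, -0.7], 0, 0.7],
    [[-0.4, 0, -1.5], 0, 0.7],
    [[0, 0, -1.2], 0, 0.7],
    [[0, 0, -0.5], 0, 0.7],
    [[0, 0, 0], 0, 0.7],
  ],
)

```text
time: 25.2
position: [0.4663, 0.0117, 0.0927]
tool_rot: [0.999, 0.04, 0.006, -0.002]
ft_force: [0.4, -0.5, -1.3]
grip_width: 0.0426
```

```bash
python3 s.py
```

```text
[0.4663 0.0117 0.0927] yaw 4.59 toolz deg [0.73 0.29] F [ 0.4 -0.5 -1.3] w 0.0426 v 0.012 t 25.2
```

Down to about 0.059.

carry_out(
  steps=[
    [[0, 0, -0.8], -0.8, 0.7],
    [[0, 0, -1], 0, 0.7],
    [[0, 0, -0.8], 0, 0.7],
    [[0, 0, -0.4], 0, 0.7],
    [[0, 0, -0.1], 0, 0.7],
    [[0, 0, 0], 0, 0.7],
  ],
)

```text
time: 25.8
position: [0.4675, 0.0115, 0.0599]
tool_rot: [0.999, 0.032, 0.008, -0.002]
ft_force: [-0.5, 0.2, -1.0]
grip_width: 0.0428
```

```bash
python3 s.py
```

```text
[0.4675 0.0115 0.0599] yaw 3.72 toolz deg [0.87 0.24] F [-0.5  0.2 -1. ] w 0.0428 v 0.006 t 25.8
```

carry_out(
  steps=[
    [[-0.1, 0, -0.2], 0, 0.7],
    [[-0.1, 0, -0.2], 0, 0.7],
    [[0, 0, -0.12], 0, 0.7],
    [[0, 0, -0.06], 0, 0.7],
  ],
)

```text
time: 26.2
position: [0.4658, 0.0114, 0.0542]
tool_rot: [0.999, 0.033, 0.008, -0.002]
ft_force: [0.2, -0.6, -1.2]
grip_width: 0.0425
```

```bash
python3 s.py
```

```text
[0.4658 0.0114 0.0542] yaw 3.73 toolz deg [0.95 0.23] F [ 0.2 -0.6 -1.2] w 0.0425 v 0.015 t 26.2
```

carry_out(
  steps=[
    [[0, 0, -0.06], 0, 0.7],
    [[0, 0, -0.05], 0, 0.7],
  ],
)

```text
time: 26.4
position: [0.4659, 0.0114, 0.0531]
tool_rot: [0.999, 0.033, 0.009, -0.002]
ft_force: [1.5, 0.5, -1.9]
grip_width: 0.0429
```

```bash
python3 s.py
```

```text
[0.4659 0.0114 0.0531] yaw 3.73 toolz deg [0.97 0.22] F [ 1.5  0.5 -1.9] w 0.0429 v 0.014 t 26.4
```

carry_out(
  steps=[
    [[0, 0, -0.05], 0, 0.7],
    [[0, 0, -0.03], 0, 0.7],
  ],
)

```text
time: 26.6
position: [0.466, 0.0114, 0.053]
tool_rot: [0.999, 0.033, 0.009, -0.002]
ft_force: [-0.8, 0.2, 4.3]
grip_width: 0.0431
```

```bash
python3 s.py
```

```text
[0.466  0.0114 0.053 ] yaw 3.73 toolz deg [0.99 0.22] F [-0.8  0.2  4.3] w 0.0431 v 0.003 t 26.6
```

Contact. Release.

carry_out(
  steps=[
    [[0, 0, 0], 0, 0.45],
    [[0, 0, 0], 0, 0.35],
    [[0, 0, 0], 0, 0.1],
    [[0, 0, 0], 0, 0],
    [[0, 0, 0], 0, 0],
    [[0, 0, 0], 0, 0],
    [[0, 0, 0], 0, 0],
  ],
)

```text
time: 27.3
position: [0.4667, 0.0113, 0.053]
tool_rot: [0.999, 0.033, 0.01, -0.001]
ft_force: [0.4, -0.3, -0.0]
grip_width: 0.0843
```

carry_out(
  steps=[
    [[0, 0, 2.5], 0, 0],
    [[0, 0, 4], 0, 0],
    [[0, 0, 4], 0, 0],
    [[0.5, 0, 1.5], 0, 0],
    [[2.2, 0.3, 0], 0, 0],
    [[2.8, 0.2, 0], 0, 0],
    [[2.8, 0.2, 0], 0, 0],
    [[2.8, 0, 0], 0, 0],
    [[2.2, 0, 0], 0, 0],
    [[1, 0, 0], 0, 0],
  ],
)

```text
time: 28.3
position: [0.6094, 0.0197, 0.178]
tool_rot: [0.999, 0.032, 0.007, -0.002]
ft_force: [-0.4, 0.5, -0.5]
grip_width: 0.0872
```

carry_out(
  steps=[
    [[0.4, 0, 0], 0, 0],
    [[0, 0, 0], 0, 0],
  ],
)

```text
time: 28.5
position: [0.6134, 0.0197, 0.1773]
tool_rot: [0.999, 0.032, 0.006, -0.002]
ft_force: [0.2, 0.5, -0.1]
grip_width: 0.087
```

```bash
python3 s.py
python3 - <<'E'
from h import *
c=cams.camera("wrist"); im,h=pix(c); cv2.imwrite("pics/w6.png",im[:,:,::-1])
m=im.max(2)<75; m[220:]=0
for k in cv2.findContours(m.astype(np.uint8),0,2)[0]:
    if cv2.contourArea(k)>800: 
        q,r=cv2.minEnclosingCircle(k); print(q,r,onplane(c,q,.048),cv2.boundingRect(k))
E
```

```text
[0.6134 0.0197 0.1773] yaw 3.71 toolz deg [0.66 0.28] F [ 0.2  0.5 -0.1] w 0.087 v 0.021 t 28.5
(356.23291015625, 114.2875747680664) 33.732627868652344 [0.64188001 0.08866893 0.048     ] (324, 81, 65, 68)
(528.5, 61.0) 67.32951354980469 [0.77308468 0.13902688 0.048     ] (499, 0, 59, 126)
```

View pics/w6.png

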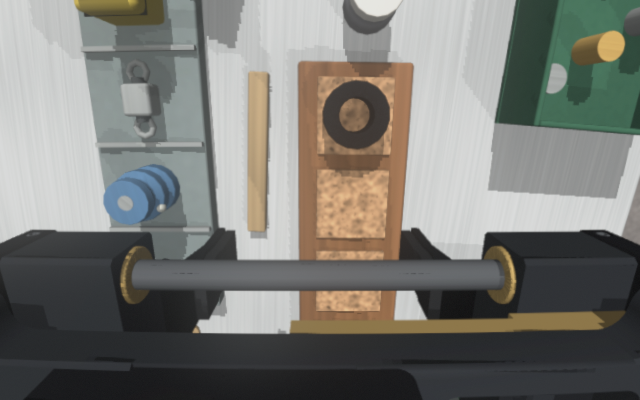

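carry_out(
  steps=[
    [[0.8, 1.7, -0.5], 0, 0],
    [[0.9, 2.2, -1.5], 0, 0],
    [[0.7, 1.6, -2], 0, 0],
    [[0.3, 0.8, -2], 0, 0],
    [[0, 0, -1], 0, 0],
    [[0, 0, 0], 0, 0],
  ],
)

```text
time: 29.15
position: [0.6363, 0.0893, 0.1047]
tool_rot: [0.999, 0.032, 0.004, -0.003]
ft_force: [0.4, 0.2, -0.2]
grip_width: 0.087
```

```bash
python3 s.py
```

```text
[0.6363 0.0893 0.1047] yaw 3.65 toolz deg [0.41 0.38] F [ 0.4  0.2 -0.2] w 0.087 v 0.018 t 29.15
```

carry_out(
  steps=[
    [[0.2, 0, -1], 0, 0],
    [[0.2, 0, -1.5], 0, 0],
    [[0.1, 0, -1.2], 0, 0],
    [[0, 0, -0.6], 0, 0],
    [[0, 0, -0.2], 0, 0],
    [[0, 0, 0], 0, 0],
  ],
)

```text
time: 29.75
position: [0.642, 0.0877, 0.0574]
tool_rot: [1.0, 0.031, 0.004, -0.003]
ft_force: [0.2, -0.1, -0.2]
grip_width: 0.087
```

```bash
python3 s.py
```

```text
[0.642  0.0877 0.0574] yaw 3.52 toolz deg [0.49 0.37] F [ 0.2 -0.1 -0.2] w 0.087 v 0.005 t 29.75
```

carry_out(
  steps=[
    [[0, 0.05, -0.3], 0, 0.1],
    [[0, 0, -0.3], 0, 0.2],
    [[0, 0, -0.15], 0, 0.3],
    [[0, 0, 0], 0, 0.6],
    [[0, 0, 0], 0, 0.6],
    [[0, 0, 0], 0, 0.6],
    [[0, 0, 0], 0, 0.6],
    [[0, 0, 0], 0, 0.6],
    [[0, 0, 0], 0, 0.6],
  ],
  squeeze=12,
)

```text
time: 30.65
position: [0.6429, 0.0882, 0.0509]
tool_rot: [1.0, 0.031, 0.006, -0.003]
ft_force: [-0.1, 0.4, -0.6]
grip_width: 0.054
```

```bash
python3 s.py
```

```text
[0.6429 0.0882 0.0509] yaw 3.51 toolz deg [0.65 0.36] F [-0.1  0.4 -0.6] w 0.054 v 0.002 t 30.65
```

carry_out(
  steps=[
    [[0, 0, 1], 0, 0.6],
    [[0, 0, 2.5], 0, 0.6],
    [[0, 0, 3], 0, 0.6],
    [[-0.5, -0.5, 2], 0, 0.6],
    [[-1.6, -1.5, 0], 0, 0.6],
    [[-2.2, -2, 0], 0, 0.6],
    [[-2.3, -2.1, 0], 0, 0.6],
    [[-2.3, -2.1, 0], 0, 0.6],
    [[-2, -1.8, 0], 0, 0.6],
    [[-1.2, -1.1, 0], 0, 0.6],
  ],
)

```text
time: 31.65
position: [0.5214, -0.0244, 0.1468]
tool_rot: [0.999, 0.033, 0.012, -0.002]
ft_force: [-0.5, -0.1, 0.1]
grip_width: 0.0538
```

```bash
python3 s.py
```

```text
[ 0.5214 -0.0244  0.1468] yaw 3.79 toolz deg [1.37 0.26] F [-0.5 -0.1  0.1] w 0.0538 v 0.282 t 31.65
```

carry_out(
  steps=[
    [[-1.8, -1.5, 0], 0, 0.6],
    [[-1.5, -1.3, -0.5], 0, 0.6],
    [[-0.9, -0.7, -1.5], 0, 0.6],
    [[-0.3, -0.2, -1.5], 0, 0.6],
    [[0, 0, -0.8], 0, 0.6],
    [[0, 0, 0], 0, 0.6],
  ],
)

```text
time: 32.25
position: [0.4752, -0.0653, 0.1083]
tool_rot: [0.999, 0.031, 0.016, -0.0]
ft_force: [-0.6, 0.5, -0.9]
grip_width: 0.0543
```

```bash
python3 s.py
```

```text
[ 0.4752 -0.0653  0.1083] yaw 3.6 toolz deg [1.87 0.06] F [-0.6  0.5 -0.9] w 0.0543 v 0.019 t 32.25
```

carry_out(
  steps=[
    [[-0.2, -0.1, -1], 0, 0.6],
    [[-0.2, -0.1, -1.5], 0, 0.6],
    [[0, 0, -1.3], 0, 0.6],
    [[0, 0, -0.8], 0, 0.6],
    [[0, 0, -0.3], 0, 0.6],
    [[0, 0, 0], 0, 0.6],
  ],
)

```text
time: 32.85
position: [0.4749, -0.0673, 0.0587]
tool_rot: [0.999, 0.033, 0.02, 0.001]
ft_force: [0.5, -0.3, -0.7]
grip_width: 0.0541
```

```bash
python3 s.py
```

```text
[ 0.4749 -0.0673  0.0587] yaw 3.78 toolz deg [ 2.28 -0.09] F [ 0.5 -0.3 -0.7] w 0.0541 v 0.005 t 32.85
```

carry_out(
  steps=[
    [[0, 0, 4], 0, 0.6],
    [[0, 0, 5], 0, 0.6],
    [[0, 0, 0], 0, 0.6],
    [[0, 0, 4], 0, 0.6],
    [[0, 0, 0], 0, 0.6],
    [[0, 0, 0], 0, 0.6],
  ],
)

```text
time: 33.45
position: [0.4746, -0.0666, 0.1903]
tool_rot: [0.999, 0.033, 0.018, 0.0]
ft_force: [-0.6, 0.7, -1.4]
grip_width: 0.054
```

```bash
python3 s.py
```

```text
[ 0.4746 -0.0666  0.1903] yaw 3.83 toolz deg [2.02 0.02] F [-0.6  0.7 -1.4] w 0.054 v 0.042 t 33.45
```

carry_out(
  steps=[
    [[0, 0, -1.5], 0, 0.6],
    [[0, 0, -2], 0, 0.6],
    [[0, 0, -2], 0, 0.6],
    [[0, 0, -2], 0, 0.6],
    [[0, 0, -1.5], 0, 0.6],
    [[0, 0, -1], 0, 0.6],
    [[0, 0, -0.5], 0, 0.6],
    [[0, 0, -0.2], 0, 0.6],
  ],
)

```text
time: 34.25
position: [0.4718, -0.0653, 0.0758]
tool_rot: [0.999, 0.034, 0.016, -0.0]
ft_force: [-0.2, -0.1, 0.2]
grip_width: 0.0539
```

```bash
python3 s.py
```

```text
[ 0.4718 -0.0653  0.0758] yaw 3.85 toolz deg [1.84 0.09] F [-0.2 -0.1  0.2] w 0.0539 v 0.059 t 34.25
```

carry_out(
  steps=[
    [[-0.1, -0.1, -0.6], 0, 0.6],
    [[-0.1, -0.1, -0.7], 0, 0.6],
    [[0, 0, -0.6], 0, 0.6],
    [[0, 0, -0.3], 0, 0.6],
    [[0, 0, -0.1], 0, 0.6],
  ],
)

```text
time: 34.75
position: [0.4708, -0.068, 0.0521]
tool_rot: [0.999, 0.034, 0.018, 0.0]
ft_force: [-0.7, -0.1, 0.1]
grip_width: 0.0536
```

```bash
python3 s.py
```

```text
[ 0.4708 -0.068   0.0521] yaw 3.85 toolz deg [2.03 0.01] F [-0.7 -0.1  0.1] w 0.0536 v 0.031 t 34.75
```

carry_out(
  steps=[
    [[0, 0, -0.15], 0, 0.6],
    [[0, 0, -0.12], 0, 0.6],
    [[0, 0, -0.08], 0, 0.6],
    [[0, 0, -0.05], 0, 0.6],
  ],
)

```text
time: 35.15
position: [0.4713, -0.0681, 0.0481]
tool_rot: [0.999, 0.034, 0.018, 0.001]
ft_force: [-0.2, 0.3, -0.7]
grip_width: 0.0542
```

```bash
python3 s.py
```

```text
[ 0.4713 -0.0681  0.0481] yaw 3.86 toolz deg [ 2.1  -0.02] F [-0.2  0.3 -0.7] w 0.0542 v 0.014 t 35.15
```

carry_out(
  steps=[
    [[0, 0, -0.06], 0, 0.6],
    [[0, 0, -0.05], 0, 0.6],
  ],
)

```text
time: 35.35
position: [0.4714, -0.0682, 0.0471]
tool_rot: [0.999, 0.034, 0.018, 0.001]
ft_force: [0.1, -0.3, 1.2]
grip_width: 0.0541
```

```bash
python3 s.py
```

```text
[ 0.4714 -0.0682  0.0471] yaw 3.87 toolz deg [ 2.12 -0.03] F [ 0.1 -0.3  1.2] w 0.0541 v 0.011 t 35.35
```

carry_out(
  steps=[
    [[0, 0, -0.06], 0, 0.6],
    [[0, 0, -0.05], 0, 0.6],
  ],
)

```text
time: 35.55
position: [0.4714, -0.0682, 0.0469]
tool_rot: [0.999, 0.034, 0.019, 0.001]
ft_force: [-1.5, 0.6, 6.4]
grip_width: 0.0538
```

```bash
python3 s.py
```

```text
[ 0.4714 -0.0682  0.0469] yaw 3.89 toolz deg [ 2.14 -0.05] F [-1.5  0.6  6.4] w 0.0538 v 0.005 t 35.55
```

carry_out(
  steps=[
    [[0, 0, 0], 0, 0.32],
    [[0, 0, 0], 0, 0.25],
    [[0, 0, 0], 0, 0.1],
    [[0, 0, 0], 0, 0],
    [[0, 0, 0], 0, 0],
    [[0, 0, 0], 0, 0],
  ],
)

```text
time: 36.15
position: [0.4717, -0.0683, 0.0471]
tool_rot: [0.999, 0.034, 0.019, 0.001]
ft_force: [-0.1, -0.8, -0.5]
grip_width: 0.0849
```

carry_out(
  steps=[
    [[0, 0, 2], 0, 0],
    [[0, 0, 4], 0, 0],
    [[0, 0, 4], 0, 0],
    [[0, 0, 4], 0, 0],
    [[0, -2, 4], 0, 0],
    [[0, -4, 2], 0, 0],
    [[0, -4, 2], 0, 0],
    [[0, -2, 0], 0, 0],
    [[0, 0, 0], 0, 0],
    [[0, 0, 0], 0, 0],
  ],
)

```text
time: 37.15
position: [0.4678, -0.1907, 0.276]
tool_rot: [0.999, 0.035, 0.017, 0.002]
ft_force: [-1.0, 0.7, -0.4]
grip_width: 0.0871
```

```bash
python3 s.py
python3 - <<'E'
from h import *
np.set_printoptions(precision=4,suppress=True)
W,A,B=[cams.camera(n) for n in ("wrist","scene","side")]
cv2.imwrite("pics/w7.png",W["pixels"][:,:,::-1])
a=cv2.resize(A["pixels"][100:300,240:500,::-1],None,fx=1.5,fy=1.5); b=cv2.resize(B["pixels"][150:400,250:460,::-1],None,fx=1.2,fy=1.2)
cv2.imwrite("pics/f1.png",cv2.hconcat([a,b]))
cv2.imwrite("pics/sA.png",A["pixels"][:,:,::-1]);cv2.imwrite("pics/sB.png",B["pixels"][:,:,::-1])
U=[]
for c,q in ((A,[(430,215),(355,180),(325,168)]),(B,[(345,300),(372,225),(386,205)])):
    im,h=pix(c)
    ms=[(h[...,0]>20)&(h[...,0]<34)&(h[...,1]>150),(h[...,0]>95)&(h[...,0]<120)&(h[...,1]>110),im.max(2)<40]
    U.append([blob(k,p)[0] for k,p in zip(ms,q)])
for k,a,b in zip(("shell","ins","collar"),*U): print(k,*tri(A,a,B,b),a,b)
E
```

```text
[ 0.4678 -0.1907  0.276 ] yaw 3.99 toolz deg [ 2.   -0.12] F [-1.   0.7 -0.4] w 0.0871 v 0.014 t 37.15
shell [0.4569 0.1715 0.0444] 0.0025289553684737006 [435.1365 230.7725] [342.9794 316.2791]
ins [0.4656 0.0113 0.0419] 0.004196600072560088 [358.8189 187.6281] [375.0631 234.0926]
collar [ 0.4701 -0.0713  0.0325] 0.009985251461177376 [323.7562 172.0818] [387.4959 206.6972]
```

View pics/f1.png

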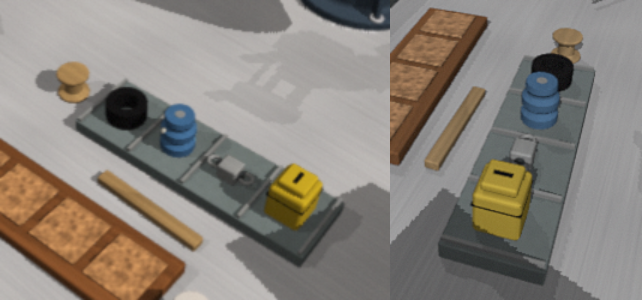

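View pics/w7.png

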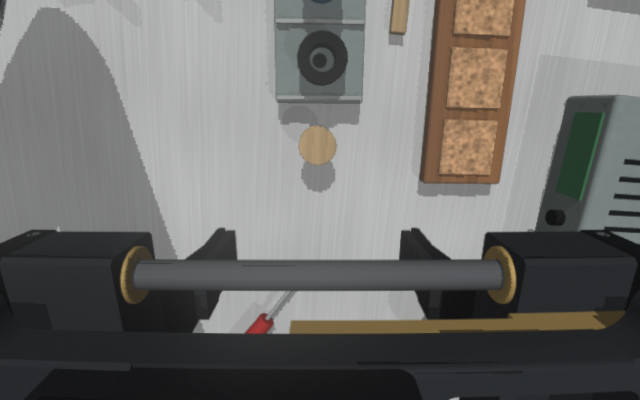

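All four parts stand upright in their bays. The collar's hole frames its spot at (320,60), and the side-view collar mask is partly hidden by the insulator, which explains its 10 mm ray gap. Handing in.

```bash
python3 -c "
from rig import robot
print(robot.hand_in())"
```

```text
the job is handed in; nothing more can be done
None
```

I moved all four parts to the check rack in reverse order and handed the job in at about 37 s on the robot's clock, against the 80 s limit. From the left, the rack now holds the shell, swivel, insulator and collar. I lowered each part until a light contact of 4 to 12 N showed at the expected height, then let go.

The last pictures show every part upright, one to a bay, with the gripper clear:

| Part | Last check | Against its bay spot |
|---|---|---|
| Shell | measured in two cameras | within about 1 mm |
| Insulator | measured in two cameras | within about 1 mm |
| Collar | wrist view shows its hole around the black spot | two-camera fix was poor |
| Swivel | seen in place in the last pictures; position known from the tool at release | within about 1 mm |

- **Collar check that disagreed:** its two-camera rays missed each other by 10 mm. The insulator partly hides it in the side view, so I relied on the wrist picture.
- **Tool tilt:** the tool drifted up to 2° off vertical between moves. Parts touched down up to about 1.7° off and settled flat on release.

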